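Find the rattling data logger on the tilt tester

ROBOT

A 7-joint arm with a two-finger parallel gripper is mounted at the origin on the work surface. World frame = base frame: x ahead of the robot, y to its left, z up, the work surface at z = 0. Lengths are in m, angles in rad, forces in N, time in s.
With the tool pointing down it reaches from about 0.425 to 0.95 m from the base axis. Payload 4.7 kg.
Tool frame: the origin (TCP) lies on the centre line of the jaws, within the pads' length; the fingertips stand robot.nose_length ahead of it and the grasp point (between the pads) lies 8 mm behind it (robot.nose_length is the distance from the TCP to the fingertips, in m); z points along the fingers, x is the direction in which the jaws open and shut, and the axes are right-handed (so a half turn about z gives the same grasp; the last joint's range is limited). The gripper opens to 85 mm and grips with 20 to 120 N. Pads are 22 mm wide; open, the fingers measure 114 mm over their backs; the gripper's body (76 mm by 85 mm) begins 54 mm behind the grasp point. The pads swing forward as they close: fully open they stand 13 mm farther back than shut.
Start: joints at [1.231, 0.469, -0.049, 1.532, 0.024, 1.141, -0.082], TCP at [0.206, -0.643, 0.242] pointing down, gripper open.
Joint ranges: [-2.59, 2.59], [-0.33, 1.99], [-1.39, 1.29], [0.1, 2.45], [-1.04, 4.18], [0.21, 1.99], [-2.66, 2.66]. Speed limits (rad/s): [2.57, 2.57, 3.14, 3.14, 3.14, 3.14, 3.14].

INTERFACE

Orientations are given as [roll, pitch, yaw] about the fixed x, y, z axes, in that order (R = Rz(yaw) Ry(pitch) Rx(roll)).
In Python, from plant import robot gives the robot as it stands. Calls block until the motion is done:
- robot.goto(position, orientation): joint-space move of the TCP to a pose.
- robot.move_straight(position, vel=0.15, attitude=None, contact_N=None): straight line of the TCP; attitude=None keeps the orientation; vel is the mean speed in m/s. With contact_N (N) it stops when the force on the tool has changed by that much, and returns True; else False.
- robot.move_joints(angles): joint-space move.
- robot.grip(opening, strength=None): opening from 0.0 (shut) to 1.0 (fully open); strength is the grip in N (None keeps the last); returns when the fingers have stopped.
- robot.sleep(seconds).
- robot.inverse_kinematics(position, orientation): joint angles nearest the present ones, or None.
- robot.sense(): the state.
- robot.grab_frame(name): name is "scene" or "top" or "wrist"; returns a dict with "image" (420x560x3 uint8, red, green, blue), "range_z" (420x560 float32, m along the optical axis (not along the pixel's ray), 0 where there is no reading), "fx", "fy", "cx", "cy" (pixels), "dist_coeffs" ([k1, k2, p1, p2, k3] as OpenCV has them; the pictures are not rectified), "R" (3x3) and "t" (3): a world point X has camera coordinates R X + t. Camera axes: x right, y down, z forward; pixel columns grow to the right and rows downward; lengths in m; the calibration is good to about 2 mm. A picture is of the moment at which its call begins.
A pose or a line that the arm cannot do raises robot.IKError and nothing moves.
- robot.close_job(): hands the job in, once; it reports no verdict.
The state is a dict: "t": time; "joint_pos": joint angles; "joint_velocities": joint speeds; "effort": joint torques, N m; "tcp_pos": TCP position; "tcp_rot": TCP orientation; "wrist_force": force on the tool from outside, world axes, zero at the start; "torque": the same for the moment, N m; "opening": opening from 0.0 (shut) to 1.0 (fully open).
Only numpy, scipy, OpenCV 4.12 (cv2) and the standard library are available. Lean on these libraries where they do the work, as an engineer would, in place of code of your own. Each camera call takes 0.05 s, during which the arm holds its last target. There are 200 camera calls.

TASK

One of the three sealed logger cases on the tilt tester has a loose piece inside. Press one end of a case down, hold it about a second and let go: a sound case swings back level, the rattler stays down. Find the rattler, leave it tipped, and then stand the dark steel reject marker (the slim post with a foot flange) upright in the bay in front of that case, with the other two cases level.

Things in the scene. Friction and masses are not known exactly. Their poses are not given: they have to be found in the camera images.
- tester: the tilt tester: aluminium base plate 315 x 310 mm, 12 mm thick, with three rocking cases 100 mm apart; origin on the table under the middle case's pivot, x away from the robot along the cases, z up. Exactly one case rattles, which one varies: its inner piece, at first in the middle, runs to the low end in about 0.5 s once tipped past 0.1 rad, and the case then stays down when let go
- tilt_left (a joint): tilt (rad) of the left white sealed case, 190 x 46 x 44 mm, black window on top, pivot at its middle 65 mm above the table (left is the robot's left, +y). 0 level, positive with the near (robot-side) end down, stops at +-0.22. A weak spring (0.3 N on an end holds it at the stop) brings a sound case back level about 0.5 s after letting go
- tilt_middle (a joint): tilt (rad) of the middle white sealed case, 190 x 46 x 44 mm, black window on top, pivot at its middle 65 mm above the table (left is the robot's left, +y). 0 level, positive with the near (robot-side) end down, stops at +-0.22. A weak spring (0.3 N on an end holds it at the stop) brings a sound case back level about 0.5 s after letting go
- tilt_right (a joint): tilt (rad) of the right white sealed case, 190 x 46 x 44 mm, black window on top, pivot at its middle 65 mm above the table (left is the robot's left, +y). 0 level, positive with the near (robot-side) end down, stops at +-0.22. A weak spring (0.3 N on an end holds it at the stop) brings a sound case back level about 0.5 s after letting go
- left_near_top (a point): point on the top face of the left case at its near end, 80 mm from the pivot, 15 mm in from the end, on the centre line; it goes down about 17 mm to the stop. x along the case away from the robot, z out of the top face. The far end has the like, 160 mm farther along x
- middle_near_top (a point): point on the top face of the middle case at its near end, 80 mm from the pivot, 15 mm in from the end, on the centre line; it goes down about 17 mm to the stop. x along the case away from the robot, z out of the top face. The far end has the like, 160 mm farther along x
- right_near_top (a point): point on the top face of the right case at its near end, 80 mm from the pivot, 15 mm in from the end, on the centre line; it goes down about 17 mm to the stop. x along the case away from the robot, z out of the top face. The far end has the like, 160 mm farther along x
- left_bay (a point): middle of the floor of the left case's marker bay, a square tray 70 mm inside with a rim 10 mm high and 4 mm thick, 155 mm from the pivot on the near side of the case; floor 12 mm above the table. The three bays and cases stand side by side 100 mm apart on one aluminium base plate; x along the case away from the robot, z up
- middle_bay (a point): middle of the floor of the middle case's marker bay, a square tray 70 mm inside with a rim 10 mm high and 4 mm thick, 155 mm from the pivot on the near side of the case; floor 12 mm above the table. The three bays and cases stand side by side 100 mm apart on one aluminium base plate; x along the case away from the robot, z up
- right_bay (a point): middle of the floor of the right case's marker bay, a square tray 70 mm inside with a rim 10 mm high and 4 mm thick, 155 mm from the pivot on the near side of the case; floor 12 mm above the table. The three bays and cases stand side by side 100 mm apart on one aluminium base plate; x along the case away from the robot, z up
- marker_center (a point): the reject marker, a loose turned dark steel post of 0.13 to 0.25 kg, 70 mm high: plain round stem of 30 mm diameter on a foot flange 46 mm in diameter and 10 mm high. Point on its axis half-way up (35 mm above its foot), z up. It stands upright on the table beside the tester, on either side or farther back
- marker: the same marker; origin at the centre of its underside

How it is judged:
On the way:
1. a case has been pressed down on one end while the marker is still away from the bays (((value of joint tilt_left above 0.12 rad or value of joint tilt_left below -0.12 rad) or (value of joint tilt_middle above 0.12 rad or value of joint tilt_middle below -0.12 rad) or (value of joint tilt_right above 0.12 rad or value of joint tilt_right below -0.12 rad)) and horizontal distance between marker_center and left_bay above 0.045 m and horizontal distance between marker_center and middle_bay above 0.045 m and horizontal distance between marker_center and right_bay above 0.045 m), for 0.2 s.
At the end, for the whole second after the job is handed in: The rattling case stays tipped on its own (more than 0.12 rad either way), the other two are level (within 0.07 rad), and the marker stands upright (within 10 degrees), at rest on the floor of the bay in front of the tipped case, its axis within 20 mm of the bay's middle ((((value of joint tilt_left above 0.12 rad or value of joint tilt_left below -0.12 rad) and (horizontal distance between marker_center and left_bay below 0.02 m and z of marker_center in the frame of left_bay between 0.03 and 0.042 m) and value of joint tilt_middle between -0.07 and 0.07 rad and value of joint tilt_right between -0.07 and 0.07 rad) or ((value of joint tilt_middle above 0.12 rad or value of joint tilt_middle below -0.12 rad) and (horizontal distance between marker_center and middle_bay below 0.02 m and z of marker_center in the frame of middle_bay between 0.03 and 0.042 m) and value of joint tilt_left between -0.07 and 0.07 rad and value of joint tilt_right between -0.07 and 0.07 rad) or ((value of joint tilt_right above 0.12 rad or value of joint tilt_right below -0.12 rad) and (horizontal distance between marker_center and right_bay below 0.02 m and z of marker_center in the frame of right_bay between 0.03 and 0.042 m) and value of joint tilt_left between -0.07 and 0.07 rad and value of joint tilt_middle between -0.07 and 0.07 rad)) and angle between marker_center's own z axis and vertical below 0.17 rad and linear speed of marker below 0.02 m/s); the robot touches nothing.
It also fails if it takes over 61 s, if anything falls off the work surface, if the arm or the gripper's body presses on something with over 40 N, if the wrist force passes 120 N, or if a joint passes its speed limit or range.

## Working session

There is one attempt and no reset: what is moved stays moved. The work goes in short steps, each a Python script; the robot and the scene stay as the last script left them, time stands still between calls to the robot, and variables do not carry over. Pictures are saved under pics/ and viewed, about 8 in all and at most 12, crops included, and the job is handed in when it is done.

```bash
mkdir -p pics; ls
python3 - <<'E'
from plant import robot
import cv2,numpy as np
print(robot.nose_length, robot.sense())
for n in ("top","scene"):
    f=robot.grab_frame(n); cv2.imwrite(f"pics/{n}0.png",f["image"][...,::-1]); np.savez(f"{n}0.npz",**f)
    print(n,f["fx"],f["fy"],f["cx"],f["cy"],f["dist_coeffs"],f["R"],f["t"])
E
```

```text
pics
0.011 {'t': 0.0, 'joint_pos': array([ 1.23111546,  0.4694384 , -0.04859982,  1.53367421,  0.02408439,
        1.14098232, -0.08230249]), 'joint_velocities': array([-2.47049646e-04, -1.16472673e-03, -2.39144645e-04, -1.06890405e-03,
        7.65214119e-05,  2.67910531e-04,  2.50856500e-04]), 'effort': array([-1.71158190e-04, -5.10310721e+01, -4.66643774e-02, -2.37717193e+01,
        1.05723136e-02,  7.55366549e-03,  8.96906101e-06]), 'tcp_pos': array([ 0.20626684, -0.64213488,  0.2412718 ]), 'tcp_rot': array([ 3.14153975e+00,  1.91663233e-03, -1.25998897e+00]), 'wrist_force': array([ 1.15837136, -0.90050816,  0.22907411]), 'torque': array([ 0.00883414, -0.05031935,  0.00543789]), 'opening': 1.0053205798019487}
top 478.214936093282 478.214936093282 278.3156743547614 209.04955768597438 [0.01571079 0.         0.         0.         0.        ] [[-8.55021725e-02 -9.96337491e-01 -9.91400752e-04]
 [-9.73059609e-01  8.37182991e-02 -2.14816766e-01]
 [ 2.14112996e-01 -1.74026081e-02 -9.76653866e-01]] [0.01881791 0.57602644 0.96269386]
scene 517.8986289693678 517.8986289693678 277.4947256267674 204.81744590855234 [-0.18522935  0.          0.          0.          0.        ] [[-0.6939784   0.71998445 -0.00404633]
 [ 0.52731283  0.50442351 -0.68373832]
 [-0.4902399  -0.47663331 -0.72971606]] [ 0.40552239 -0.22518259  1.59301583]
```

View pics/top0.png

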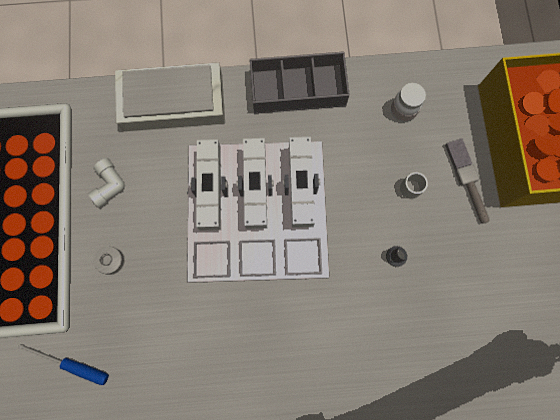

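View pics/scene0.png

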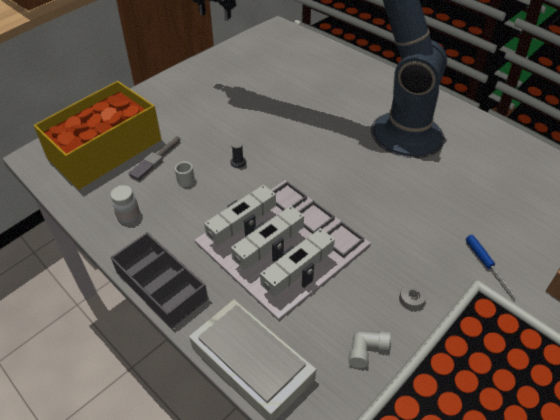

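Top view: the three cases have windows at (208,182), (255,181) and (302,180). The bays are below them at row ~258. The dark marker stands at (397,256), to the right of the tester.

```bash
cat > h.py <<'E'
import numpy as np,cv2
def world(f):
    h,w=f["range_z"].shape
    uv=np.mgrid[0:h,0:w][::-1].reshape(2,-1).T.astype(float)
    K=np.array([[f["fx"],0,f["cx"]],[0,f["fy"],f["cy"]],[0,0,1]])
    n=cv2.undistortPoints(uv[:,None],K,np.asarray(f["dist_coeffs"],float))[:,0]
    z=f["range_z"].reshape(-1,1)
    P=(np.hstack([n*z,z])-f["t"])@f["R"]
    P[z[:,0]==0]=np.nan
    return P.reshape(h,w,3)
E
python3 - <<'E'
import numpy as np,cv2
from h import world
f=dict(np.load("top0.npz")); P=world(f)
print("table",P[300,150],P[200,360])
# case tops, by depth
for n,u in zip("LMR",(208,255,302)):
    m=np.zeros(P.shape[:2],bool); m[130:235,u-20:u+20]=1
    m&=(P[...,2]>.078)&(P[...,2]<.1)
    c,s,a=cv2.minAreaRect((P[m][:,:2]*1000).astype(np.float32)); print(n,m.sum(),c,s,a,np.median(P[m][:,2]),P[182,u])
    q=P[m]; A=np.c_[q[:,:2]-q[:,:2].mean(0),np.ones(len(q))]; print(np.linalg.lstsq(A,q[:,2],rcond=None)[0])
m=np.zeros(P.shape[:2],bool); m[130:295,175:340]=1; m&=(P[...,2]>.007)
print("plate",cv2.minAreaRect((P[m][:,:2]*1000).astype(np.float32)))
m=np.zeros(P.shape[:2],bool); m[235:275,375:420]=1
for a,b in ((.06,.08),(.005,.02)):
    k=m&(P[...,2]>a)&(P[...,2]<b);q=P[k]; print("marker",k.sum(),q.mean(0),cv2.minEnclosingCircle((q[:,:2]*1000).astype(np.float32)),np.nanmedian(q[:,2]))
E
```

```text
table [4.10653324e-01 2.64824053e-01 1.73443740e-04] [ 0.59485264 -0.21998455 -0.00225744]
L 2021 (640.7979736328125, 115.37345886230469) (70.78026580810547, 191.80970764160156) 86.74629211425781 0.08815790176169545 [0.64024176 0.11271039 0.09088056]
[0.00030563 0.0064777  0.08786378]
M 1996 (634.4849853515625, 15.484033584594727) (70.76410675048828, 190.71234130859375) 85.3035888671875 0.08815841236113608 [0.63172487 0.01394739 0.0909934 ]
[-0.00068206 -0.0047576   0.08794158]
R 1994 (629.3435668945312, -84.95025634765625) (70.68624877929688, 192.5742950439453) 84.98403930664062 0.08819395933869148 [ 0.62362911 -0.08493484  0.08950713]
[ 0.00146303 -0.00339325  0.08790941]
plate ((590.7606811523438, 19.456588745117188), (370.80706787109375, 371.5411376953125), 85.94368743896484)
marker 24 [ 0.45521039 -0.27218901  0.06468411] ((457.8792419433594, -278.966552734375), 14.264021873474121) 0.06382389149126882
marker 246 [ 0.45829591 -0.28202302  0.00972565] ((459.46502685546875, -285.7216796875), 61.123783111572266) 0.009783500389914712
```

```bash
cat >> h.py <<'E'
psi=np.radians(-3.6)
ex=np.array([np.cos(psi),np.sin(psi)]); ey=np.array([-ex[1],ex[0]])
piv={k:np.array([.6347,.0153])+s*.1*ey for k,s in zip("LMR",(1,0,-1))}
def tilts(f):
    P=world(f); r={}
    for k,p in piv.items():
        d=P[...,:2]-p; a=d@ex; b=d@ey
        m=(a>.035)&(a<.09)&(abs(b)<.018)&(P[...,2]>.06)&(P[...,2]<.115)
        q=P[m]; r[k]=(int(m.sum()),round(float((np.median(q[:,2])-.088)/np.median(a[m])),3) if m.any() else None)
    return r
E
python3 - <<'E'
from plant import robot
from h import *
t=dict(np.load("scene0.npz")); print(tilts(t))
t=dict(np.load("top0.npz")); print(tilts(t))
robot.grip(0.0)
o=[np.pi,0,psi-np.pi/2]
for k in "RML":
    x,y=piv[k]-.08*ex
    robot.goto([x,y,.16],o)
    hit=robot.move_straight([x,y,.0725+robot.nose_length],vel=.1,contact_N=8)
    robot.sleep(1.0); s=robot.sense(); print(k,hit,s["tcp_pos"],s["wrist_force"],tilts(robot.grab_frame("scene")))
    robot.move_straight([x,y,.15],vel=.15)
    robot.sleep(.6)
    f=robot.grab_frame("scene"); r=tilts(f); print(robot.sense()["t"],r)
    if r[k][1] is not None and r[k][1]>.11: break
cv2.imwrite("pics/scene1.png",f["image"][...,::-1])
f=robot.grab_frame("wrist"); cv2.imwrite("pics/wrist1.png",f["image"][...,::-1])
E
```

```text
{'L': (331, -0.011), 'M': (287, -0.006), 'R': (255, -0.007)}
{'L': (408, 0.005), 'M': (410, 0.004), 'R': (413, 0.006)}
R False [ 0.54856204 -0.07949298  0.08346701] [0.21878107 0.34530855 0.01925562] {'L': (335, -0.009), 'M': (297, -0.009), 'R': (234, 0.193)}
6.4417 {'L': (339, -0.011), 'M': (293, -0.011), 'R': (257, 0.001)}
M True [0.55325906 0.01927333 0.08185588] [-1.40596671 -0.22172009  5.83166126] {'L': (334, -0.007), 'M': (273, 0.219), 'R': (256, 0.004)}
10.05 {'L': (331, -0.009), 'M': (288, 0.002), 'R': (259, 0.002)}
L True [0.55964934 0.11888525 0.0821261 ] [-1.0614853  -0.72969801  5.54985311] {'L': (325, 0.207), 'M': (293, 0.001), 'R': (254, 0.001)}
13.6333 {'L': (334, 0.211), 'M': (289, 0.0), 'R': (256, 0.0)}
```

The left case is the rattler: it stays at about 0.21 rad and the other two came back level. Next I look at the marker from close by.

Run:
```python
from plant import robot
from h import *
robot.grip(1.0)
robot.move_straight([.56,.119,.2])
robot.goto([.457,-.277,.24],[np.pi,0,psi-np.pi/2])
f=robot.grab_frame("wrist"); np.savez("w2.npz",**f); cv2.imwrite("pics/wrist2.png",f["image"][...,::-1])
P=world(f); d=np.hypot(P[...,0]-.457,P[...,1]+.277)<.05
for a,b in ((.06,.08),(.005,.015)):
    m=d&(P[...,2]>a)&(P[...,2]<b); q=P[m]
    if len(q)>5: print(len(q),np.median(q[:,2]),cv2.minEnclosingCircle((q[:,:2]*1000).astype(np.float32)))
print(robot.sense()["t"],robot.sense()["tcp_pos"],-f["R"].T@f["t"])
```

```text
34 0.06436123188294772 ((466.325927734375, -279.8336181640625), 13.590719223022461)
596 0.007670913275397128 ((460.6121520996094, -280.1321716308594), 22.908721923828125)
16.5167 [ 0.45787838 -0.27543591  0.23980229] [ 0.53240484 -0.2808363   0.37018973]
```

View pics/wrist2.png

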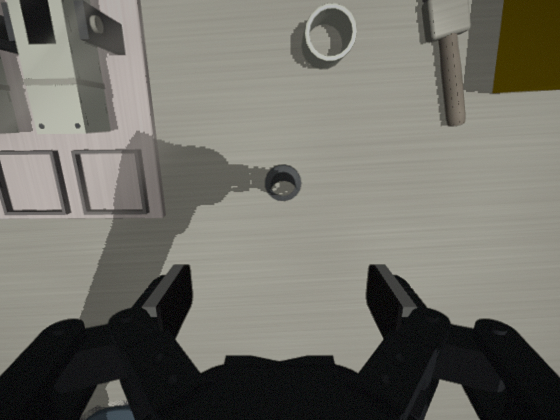

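Run:
```python
from plant import robot
from h import *
f=dict(np.load("w2.npz"))
K=np.array([[f["fx"],0,f["cx"]],[0,f["fy"],f["cy"]],[0,0,1]])
n=cv2.undistortPoints(np.array([[[283.,182.]]]),K,f["dist_coeffs"].astype(float))[0,0]
v=f["R"].T@np.r_[n,1]; c=-f["R"].T@f["t"]; print("ray z=.01",c+v*(.01-c[2])/v[2])
x,y=.4605,-.280
robot.move_straight([x,y,.12]); robot.move_straight([x,y,.036],vel=.1)
robot.grip(0.0,60); s=robot.sense(); print("opening",s["opening"],s["t"])
robot.move_straight([x,y,.17])
b=piv["L"]-.155*ex; print(b)
robot.goto([*b,.17],[np.pi,0,psi-np.pi/2])
s=robot.sense(); print(s["opening"],s["wrist_force"],s["tcp_pos"],s["t"])
f=robot.grab_frame("wrist"); np.savez("w3.npz",**f); cv2.imwrite("pics/wrist3.png",f["image"][...,::-1])
f=robot.grab_frame("scene"); print(tilts(f)); np.savez("s3.npz",**f);cv2.imwrite("pics/scene3.png",f["image"][...,::-1])
```

```text
ray z=.01 [ 0.46232833 -0.28136985  0.01      ]
opening 0.33896190611020743 19.0167
[0.48628491 0.1248352 ]
0.3396555454214656 [-0.18827081  0.18252562 -1.10349024] [0.486687   0.12333581 0.16975453] 21.5583
{'L': (320, 0.208), 'M': (289, 0.002), 'R': (259, 0.002)}
```

View pics/wrist3.png

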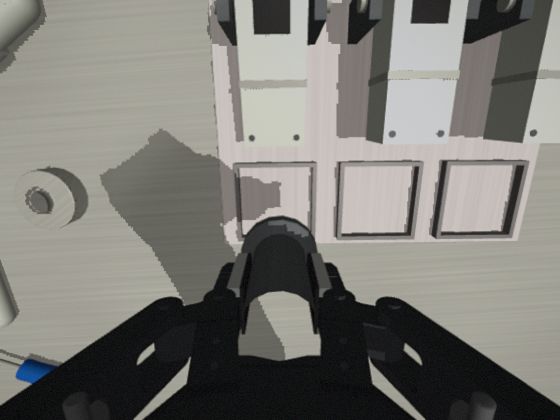

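View pics/scene3.png

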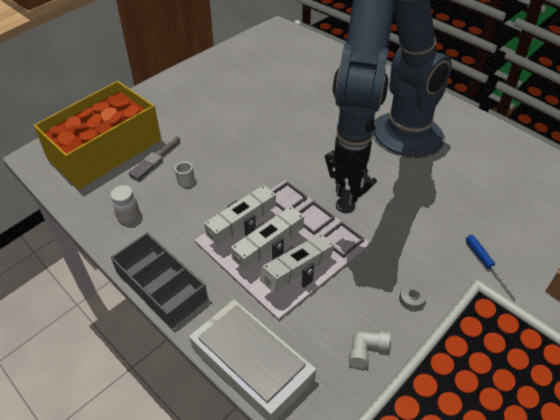

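Run:
```python
from plant import robot
from h import *
f=dict(np.load("w3.npz"))
K=np.array([[f["fx"],0,f["cx"]],[0,f["fy"],f["cy"]],[0,0,1]]); c=-f["R"].T@f["t"]
for p in ((276,201),(377,200)):
    n=cv2.undistortPoints(np.array([[p]],float),K,f["dist_coeffs"].astype(float))[0,0]
    v=f["R"].T@np.r_[n,1]; print("bay",c+v*(.022-c[2])/v[2])
print(piv["M"]-.155*ex)
x,y=piv["L"]-.155*ex
robot.move_straight([x,y,.065],vel=.12)
print(robot.move_straight([x,y,.046],vel=.03,contact_N=4),robot.sense()["tcp_pos"])
f=robot.grab_frame("top"); cv2.imwrite("pics/top4.png",f["image"][...,::-1])
f=robot.grab_frame("scene"); print(tilts(f),robot.sense()["t"]); cv2.imwrite("pics/scene4.png",cv2.resize(f["image"][150:300,200:420,::-1],None,fx=3,fy=3))
```

```text
bay [0.48906448 0.12519065 0.022     ]
bay [0.48354017 0.02794762 0.022     ]
[0.48000586 0.02503253]
True [0.48612805 0.12469222 0.04843091]
{'L': (338, 0.208), 'M': (292, 0.002), 'R': (257, -0.001)} 23.3333
```

View pics/scene4.png

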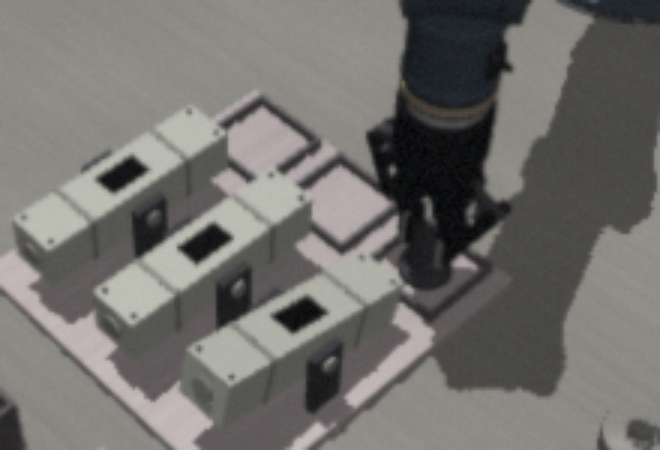

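The scene crop shows the flange down inside the left bay's rim, at about (425,275). It made contact at TCP z = 0.0484, and 0.048 was expected. I'll release and check.

Run:
```python
from plant import robot
from h import *
x,y,_=robot.sense()["tcp_pos"]
robot.grip(0.8); robot.move_straight([x,y,.2],vel=.12)
robot.goto([.43,-.25,.25],[np.pi,0,psi-np.pi/2]); robot.sleep(.3)
for n in ("scene","top"):
    f=robot.grab_frame(n); print(n,tilts(f)); P=world(f)
    b=piv["L"]-.155*ex; d=P[...,:2]-b; r=np.hypot(d[...,0],d[...,1])
    for lo,hi in ((.068,.09),(.03,.066)):
        q=P[(r<.033)&(P[...,2]>lo)&(P[...,2]<hi)]
        if len(q)>3: print(len(q),q.mean(0)-[*b,0],cv2.minEnclosingCircle((q[:,:2]*1000).astype(np.float32)),b*1000)
cv2.imwrite("pics/top5.png",cv2.resize(f["image"][120:295,170:345,::-1],None,fx=3,fy=3,interpolation=cv2.INTER_CUBIC))
print(robot.sense()["t"],robot.sense()["wrist_force"])
```

```text
scene {'L': (321, 0.214), 'M': (289, -0.0), 'R': (255, 0.006)}
45 [0.00859189 0.00718114 0.07526621] ((490.40045166015625, 129.42379760742188), 13.830944061279297) [486.28490905 124.83520337]
117 [0.00842549 0.0071626  0.04867069] ((489.07147216796875, 127.90166473388672), 15.305926322937012) [486.28490905 124.83520337]
top {'L': (448, 0.236), 'M': (416, 0.013), 'R': (409, 0.016)}
16 [-0.00968791 -0.01226723  0.07695452] ((480.4443664550781, 117.24169921875), 13.589380264282227) [486.28490905 124.83520337]
39 [-0.01009953 -0.01181596  0.04899753] ((481.13458251953125, 118.638427734375), 14.047884941101074) [486.28490905 124.83520337]
27.0417 [-0.33700349 -1.26682423  0.12914614]
```

View pics/top5.png

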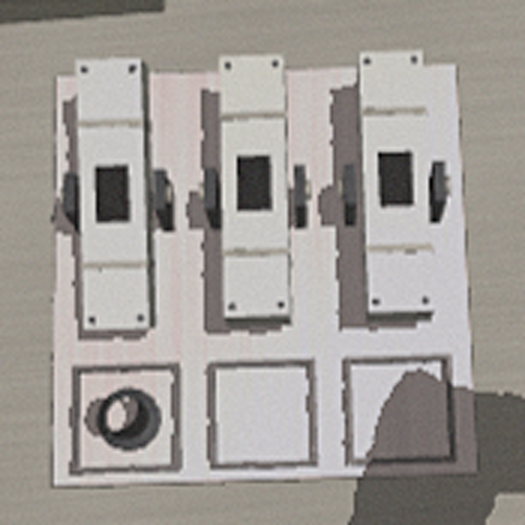

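The top crop shows the marker upright in the left bay: its flange is centred at about (129,419) and the bay at (126,417), a few mm apart. The left case is tipped and the other two are level.

```bash
python3 -c "
from plant import robot
robot.close_job()"
```

```text
the job is handed in; nothing more can be done
```

The left case is the rattler. I left it tipped, stood the reject marker upright in the left bay, and handed the job in at about 27 s of robot time.

- **Finding it:** I pressed the near end of each case down, right, then middle, then left, holding each for about 1 s. The right and middle cases came back level; the left one stayed at about 0.21 rad.
- **Placing the marker:** I lowered it until it touched the bay floor at tool height 0.0484 m (0.048 m expected), let go and moved the arm clear.
- **Last check, cases:** The left case read 0.21 rad in the scene camera and 0.24 in the top camera. The 0.24 is slightly above the 0.22 stop, which I put down to camera error. The other two read 0.02 rad or less in both.
- **Last check, marker:** The top picture shows it upright, about 2 to 3 mm from the middle of the bay.
- **Disagreement:** The depth-based marker positions from the two cameras differed by about 9 to 16 mm. Each camera sees mostly one side of the round stem. They lie on either side of the bay's middle and average to within about 3 mm of it, well inside the 20 mm limit.

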